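# Lock the carrier's badge under its lid stud

### The arm

A 6-joint arm with a two-finger parallel gripper is mounted at the origin on the work surface. World frame = base frame: x ahead of the robot, y to its left, z up, the work surface at z = 0. Lengths are in mm, angles in rad, forces in N, time in s.
With the tool pointing down it reaches from about 350 to 975 mm from the base axis. Payload 17.4 kg.
Tool frame: the origin (TCP) lies on the centre line of the jaws, within the pads' length; the fingertips stand 11 mm ahead of it and the grasp point (between the pads) lies 8 mm behind it; z points along the fingers, y is the line along which they close (so a half turn about z gives the same grasp; the last joint's range is limited). The gripper opens to 85 mm and grips with 20 to 120 N. Pads are 22 mm wide; open, the fingers measure 114 mm over their backs; the gripper's body (76 mm by 85 mm) begins 54 mm behind the grasp point. The pads swing forward as they close: fully open they stand 13 mm farther back than shut.
Start: joints at [1.228, 0.116, 1.442, -0, 1.584, -0.038], TCP at [202.577, 643.891, 242.303] pointing down, gripper open.
Joint ranges: [-2.83, 2.83], [-0.83, 2.19], [0.07, 2.5], [-1.14, 4.28], [0.01, 3], [-2.97, 2.97]. Speed limits (rad/s): [1.89, 1.89, 2.22, 3.14, 3.14, 3.14].

### API

Orientations are given as a rotation vector (axis times angle).
In Python, from cell import sensors, read_camera, camera_params, job gives the robot as it stands.
- The arm moves only by the tool send_rows, never from a script. Its argument "steps" is a list of rows, each an object with "turn": the turn, a rotation vector about the world's x, y, z in degrees, a list of three; "slide": the shift along the world's x, y, z in m, a list of three; "grip": the opening, from -1 (shut) to 1 (fully open), so that 0 is half open. A call has 1 to 10 rows; each row shifts and turns the commanded pose from where the row before left it; what a row does not reach is not made up. A row lasts 1/10 s, in which the tool goes at most 50 mm and 8.59 degrees, less where a joint would pass 70% of its speed; a pose out of reach is approached as far as the arm can. A call with a gripper value outside its range is refused whole. The fingers move at their own pace and stop on an object; "squeeze" is the grip in N (left out, the last holds). Time passes only in rows, so rows that do not move let the fingers close. It gives the time, the measured TCP pose, the force, the opening and the grip force at its end, in the units of the state.
- sensors.state(): the state, without advancing time (a new reading comes with each control period).
- read_camera(name): name is "side" or "top" or "wrist"; returns (picture, depth): 480x640x3 uint8, red, green, blue; 480x640 float32, mm along the optical axis (not along the pixel's ray), 0 where there is no reading.
- camera_params(name): a dict with "camera_matrix" (3x3 intrinsics, pixels), "pose" (4x4, takes a point from camera to world coordinates). Camera axes: x right, y down, z forward; pixel columns grow to the right and rows downward; lengths in mm; the calibration is good to about 2 mm. A picture is of the moment at which its call begins: read the wrist's pose just before it. camera_params takes no time and is no camera call; for the wrist camera it gives the pose at the moment of the call.
- job.hand_in(): hands the job in; it is judged then, once.
The state is a dict: "time": time; "joint_positions": joint angles; "qvel": joint speeds; "tau": joint torques, N m; "position": TCP position; "ee_rot": TCP orientation; "contact_force": force on the tool from outside, world axes, zero at the start; "wrist_torque": the same for the moment, N m; "width": finger opening in mm; "grasp_force": force on a finger pad.
Only numpy, scipy, OpenCV 4.12 (cv2) and the standard library are available. Lean on these libraries where they do the work, as an engineer would, in place of code of your own. Each camera call takes 0.05 s, during which the arm holds its last target. There are 200 camera calls.

### The job

Put the badge plate with the oblong eye on the pan carrier: tip its eye past the wide head of the stud on the lid, then lay the plate flat on the lid under the head, with the stud standing in the eye, so that it cannot be lifted straight off, and let go. Leave the other badge, the one with the small round hole, where it lies.

Things in the scene. Friction and masses are not known exactly. Their poses are not given: they have to be found in the camera images.
- badge_grip (a point): Badge to fit: loose aluminium plate 136 x 104 x 5 mm, 0.13-0.25 kg, flat on the table. Near one end stands a steel tab, 12 mm thick along the plate's length (x), 40 wide (y), top 61 above the plate's underside; pinch its 12 mm. Point: mid-tab, 45 mm above the underside, 12 from the plate's end. x runs from tab to eye, z up. The plate reaches 124 mm from here along +x, 52 to each side.
- badge_eye (a point): Centre of the badge's oblong eye, mid-thickness; axes as badge_grip, from which it lies 85 mm along +x and 42.5 mm down. The eye is a rectangular through hole, 50 mm along x, 78 along y. Past it, at the plate's +x end, is a 14 mm wide bar; 13 mm bars at the sides; solid plate towards the tab.
- stud (a point): Fixed stud amid the bare lid (250 x 210 mm, 65 mm above the table) of a grey carrier. Point: stud axis at lid level, z up. Stem 10 mm dia, round flat head 58 mm dia, 26 to 31 mm above the lid: too wide for the level eye, whichever way it points. Tilted 25 degrees, end bar down, the bar passes beyond the head and can be drawn under it to near the stem; the eye's tab side then clears it.
- round_grip (a point): The other badge, to be left alone: same plate and tab, but with a round 28 mm hole in place of the oblong eye. The point is in the middle of its tab, as for badge_grip.
Things that resemble listed ones, but are neither listed nor needed, are in the scene too. Leave any red look-alike of the part that bears badge_grip alone.

How it is judged:
By the outcome, as a careful person would: the job done as asked, in the order asked, and still so for the second after the job is handed in, with the robot touching nothing.
It also fails if it takes over 42 s, if anything falls off the work surface, if the arm or the gripper's body presses on something with over 40 N, if the wrist force passes 120 N, or if a joint passes its speed limit or range.

## Working session

There is one attempt and no reset: what is moved stays moved. The work goes in short steps, Python scripts to look and compute and a tool call to move; the robot and the scene stay as the last step left them, time stands still between calls to the robot, and variables do not carry over. Pictures are saved under pics/ and viewed, at most 10 in all, crops included, and the job is handed in when it is done.

Besides the shell and the picture viewer there is one more tool, called after "Request:" by a JSON object that holds its "api" and its "payload", one argument or row to a line. send_rows: Moves the arm, as the interface text tells. Its arguments: {"type":"object","properties":{"steps":{"type":"array","items":{"type":"object","properties":{"turn":{"type":"array","items":{"type":"number"}},"slide":{"type":"array","items":{"type":"number"}},"grip":{"type":"number"}}}},"squeeze":{"type":"number"}},"required":["steps"]}

```bash
mkdir -p pics; cat > h.py <<'E'
import numpy as np, cv2
from cell import sensors, read_camera, camera_params, job
def snap(n,f):
    p=camera_params(n); im,d=read_camera(n)
    cv2.imwrite(f'pics/{f}.png',im[:,:,::-1]); np.savez(f'pics/{f}.npz',d=d,K=p['camera_matrix'],T=p['pose'],im=im)
def cloud(f):
    z=np.load(f'pics/{f}.npz'); d=z['d'];K=np.array(z['K']);T=z['T']
    v,u=np.mgrid[:480,:640]
    P=np.stack([(u-K[0,2])/K[0,0]*d,(v-K[1,2])/K[1,1]*d,d],-1)
    W=P@T[:3,:3].T+T[:3,3]; W[d==0]=np.nan
    return W
E
python3 - <<'E'
from h import *
snap('top','top1'); snap('side','side1')
s=sensors.state(); print(s)
for n in('top','side'): print(camera_params(n))
E
```

```text
{'time': 0.1, 'joint_positions': array([ 1.22818502e+00,  1.16493458e-01,  1.44217961e+00, -3.57155824e-06,
        1.58396350e+00, -3.78042461e-02]), 'qvel': array([ 0.00045832, -0.00097961, -0.00318287,  0.00038048,  0.00023871,
        0.00051229]), 'tau': array([ 1.84128585e-03, -7.33672643e+01, -6.33794546e+01, -4.92086986e-05,
        5.20348156e-03,  1.16959282e-04]), 'position': array([202.53987229, 643.75299835, 241.61030096]), 'ee_rot': array([-4.76909072e-01, -3.10498656e+00,  1.61115944e-03]), 'contact_force': array([-0.63713098,  0.12811739, -0.56054969]), 'wrist_torque': array([0.02874072, 0.02058828, 0.03977184]), 'grasp_force': 0.0, 'width': 85.30527396287431}
{'camera_matrix': array([[433.39197317,   0.        , 313.72824011],
       [  0.        , 433.39197317, 235.1210339 ],
       [  0.        ,   0.        ,   1.        ]]), 'pose': array([[ 2.46207674e-02, -9.91314647e-01,  1.29186251e-01,
         3.12216762e+02],
       [-9.99560531e-01, -2.22769067e-02,  1.95572160e-02,
        -1.64707697e+01],
       [-1.65094846e-02, -1.29610991e-01, -9.91427470e-01,
         1.00506452e+03],
       [ 0.00000000e+00,  0.00000000e+00,  0.00000000e+00,
         1.00000000e+00]])}
{'camera_matrix': array([[465.94296988,   0.        , 326.63884211],
       [  0.        , 465.94296988, 231.5131088 ],
       [  0.        ,   0.        ,   1.        ]]), 'pose': array([[ 9.74484091e-01, -1.60589179e-01,  1.56817957e-01,
         2.95159091e+02],
       [-2.23893119e-01, -6.45978565e-01,  7.29783231e-01,
        -6.21392145e+02],
       [-1.58942516e-02, -7.46272610e-01, -6.65450647e-01,
         6.42216941e+02],
       [ 0.00000000e+00,  0.00000000e+00,  0.00000000e+00,
         1.00000000e+00]])}
```

View pics/top1.png

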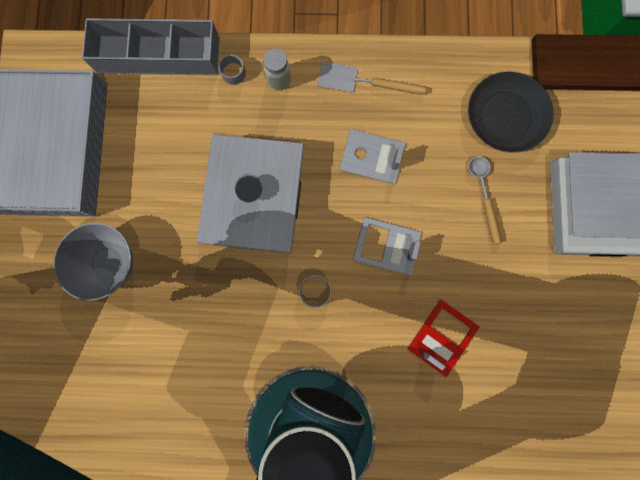

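View pics/side1.png

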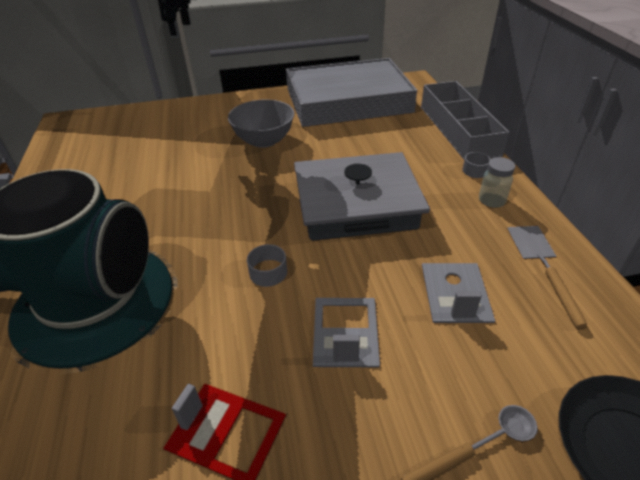

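The top view shows the oblong-eye badge at about (388,247) with its tab at (402,245), the stud head at (249,188), the round-hole badge at (373,157) and a red look-alike at (443,338). The side view agrees. Next I measure with depth.

```bash
python3 - <<'E'
from h import *
for f,boxes in (('top1',dict(badge=(345,210,430,285),lid=(195,130,310,255))),('side1',dict(badge=(305,290,390,375),lid=(290,150,430,240)))):
    W=cloud(f)
    for n,(a,b,c,d) in boxes.items():
        P=W[b:d,a:c].reshape(-1,3); P=P[~np.isnan(P[:,0])]
        h=np.histogram(P[:,2],bins=range(-10,110,5)); print(f,n,list(zip(h[1],h[0])))
        if n=='badge':
            q=P[P[:,2]>25]; print('tab',q.mean(0),q.min(0),q.max(0)); t=q[q[:,2]>q[:,2].max()-6]; print('tabtop',t.mean(0),cv2.minAreaRect(t[:,:2].astype(np.float32)))
            q=P[(P[:,2]>2.5)&(P[:,2]<9)]; print('plate',cv2.minAreaRect(q[:,:2].astype(np.float32)),np.median(q[:,2]))
        else:
            q=P[P[:,2]>88]; print('head',cv2.minEnclosingCircle(q[:,:2].astype(np.float32)),np.median(q[:,2]))
            q=P[(P[:,2]>60)&(P[:,2]<72)]; print('lid',cv2.minAreaRect(q[:,:2].astype(np.float32)),np.median(q[:,2]))
im=cv2.imread('pics/top1.png')
cv2.imwrite('pics/c1.png',cv2.resize(im[125:290,190:440],None,fx=3.2,fy=3.2,interpolation=cv2.INTER_CUBIC))
E
```

```text
top1 badge [(np.int64(-10), np.int64(10)), (np.int64(-5), np.int64(2045)), (np.int64(0), np.int64(3150)), (np.int64(5), np.int64(956)), (np.int64(10), np.int64(16)), (np.int64(15), np.int64(8)), (np.int64(20), np.int64(6)), (np.int64(25), np.int64(9)), (np.int64(30), np.int64(9)), (np.int64(35), np.int64(8)), (np.int64(40), np.int64(7)), (np.int64(45), np.int64(8)), (np.int64(50), np.int64(9)), (np.int64(55), np.int64(38)), (np.int64(60), np.int64(66)), (np.int64(65), np.int64(1)), (np.int64(70), np.int64(0)), (np.int64(75), np.int64(0)), (np.int64(80), np.int64(0)), (np.int64(85), np.int64(0)), (np.int64(90), np.int64(0)), (np.int64(95), np.int64(0)), (np.int64(100), np.int64(0))]
tab [ 406.50931027 -218.46956484   53.91072459] [ 387.27101994 -230.38624966   25.44357617] [ 427.83787143 -210.86371086   65.03860209]
tabtop [ 407.77117936 -220.71553762   61.19083905] ((407.30462646484375, -220.26531982421875), (11.410713195800781, 38.2728157043457), 75.11881256103516)
plate ((419.7177734375, -168.12222290039062), (172.58522033691406, 197.47811889648438), 1.2525707483291626) 4.750226199
[... 2243 characters left out ...]
t64(126)), (np.int64(25), np.int64(169)), (np.int64(30), np.int64(205)), (np.int64(35), np.int64(311)), (np.int64(40), np.int64(299)), (np.int64(45), np.int64(76)), (np.int64(50), np.int64(41)), (np.int64(55), np.int64(212)), (np.int64(60), np.int64(1163)), (np.int64(65), np.int64(5736)), (np.int64(70), np.int64(8)), (np.int64(75), np.int64(0)), (np.int64(80), np.int64(0)), (np.int64(85), np.int64(0)), (np.int64(90), np.int64(37)), (np.int64(95), np.int64(360)), (np.int64(100), np.int64(0))]
head ((526.762451171875, 143.7540283203125), 29.891441345214844) 97.0137405638975
lid ((527.1856689453125, 144.42727661132812), (216.750244140625, 249.56802368164062), 85.18008422851562) 66.0873633745116
```

View pics/c1.png

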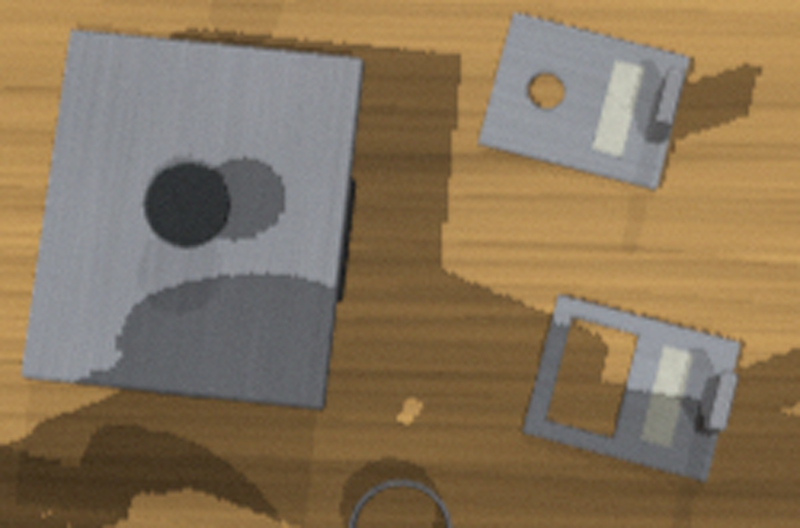

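The crop confirms it: the oblong eye is centred at about (595,375) in the crop with the tab at (722,400), and the stud head at (187,205).

From both cameras:
- **Tab:** (407, -222), top 61 high, badge x at yaw 75°.
- **Stud:** (527.5, 145), head 96.5 high and lid 65.5, which match the given sizes.

The tool's y is already at yaw 72.5°.

Request:
{"api": "send_rows", "payload": {
  "steps": [
    {"slide": [0.02, -0.04, 0], "grip": 0.2},
    {"slide": [0.02, -0.04, 0]},
    {"slide": [0.02, -0.04, 0]},
    {"slide": [0.02, -0.04, 0]},
    {"slide": [0.02, -0.04, 0]},
    {"slide": [0.02, -0.04, 0]},
    {"slide": [0.02, -0.04, 0]},
    {"slide": [0.02, -0.04, 0]},
    {"slide": [0.02, -0.04, 0]},
    {"slide": [0.02, -0.04, 0]}
  ],
  "squeeze": 80
}}

```text
schema error: expected keys turn, slide, grip
```

Request:
{"api": "send_rows", "payload": {
  "steps": [
    {"slide": [0, -0.046, 0]},
    {"slide": [0, -0.046, 0]},
    {"slide": [0, -0.046, 0]},
    {"slide": [0, -0.046, 0]},
    {"slide": [0, -0.046, 0]},
    {"slide": [0, -0.046, 0]},
    {"slide": [0, -0.046, 0]},
    {"slide": [0, -0.046, -0.02], "turn": [0, 0, 2.5]},
    {"slide": [0, -0.046, -0.03]},
    {"slide": [0.004, -0.046, -0.03]}
  ]
}}

```text
schema error: expected keys turn, slide, grip
```

Request:
{"api": "send_rows", "payload": {
  "steps": [
    {"slide": [0.02, -0.04, 0], "turn": [0, 0, 0], "grip": 0.2},
    {"slide": [0.02, -0.04, 0], "turn": [0, 0, 0], "grip": 0.2},
    {"slide": [0.02, -0.04, 0], "turn": [0, 0, 0], "grip": 0.2},
    {"slide": [0.02, -0.04, 0], "turn": [0, 0, 0], "grip": 0.2},
    {"slide": [0.02, -0.04, 0], "turn": [0, 0, 0], "grip": 0.2},
    {"slide": [0.02, -0.04, 0], "turn": [0, 0, 0], "grip": 0.2},
    {"slide": [0.02, -0.04, 0], "turn": [0, 0, 0], "grip": 0.2},
    {"slide": [0.02, -0.04, 0], "turn": [0, 0, 0], "grip": 0.2},
    {"slide": [0.02, -0.04, 0], "turn": [0, 0, 0], "grip": 0.2},
    {"slide": [0.02, -0.04, 0], "turn": [0, 0, 0], "grip": 0.2}
  ],
  "squeeze": 80
}}

```text
time: 1.1
position: [402.9, 242.1, 242.2]
ee_rot: [0.476, 3.105, 0.0]
contact_force: [0.2, 0.1, -0.1]
width: 51.2
grasp_force: 0.0
```

Request:
{"api": "send_rows", "payload": {
  "steps": [
    {"slide": [0, -0.046, 0], "turn": [0, 0, 0], "grip": 0.2},
    {"slide": [0, -0.046, 0], "turn": [0, 0, 0], "grip": 0.2},
    {"slide": [0, -0.046, 0], "turn": [0, 0, 0], "grip": 0.2},
    {"slide": [0, -0.046, 0], "turn": [0, 0, 0], "grip": 0.2},
    {"slide": [0, -0.046, 0], "turn": [0, 0, 0], "grip": 0.2},
    {"slide": [0, -0.046, 0], "turn": [0, 0, 0], "grip": 0.2},
    {"slide": [0, -0.046, 0], "turn": [0, 0, 0], "grip": 0.2},
    {"slide": [0, -0.046, -0.02], "turn": [0, 0, 2.5], "grip": 0.2},
    {"slide": [0, -0.046, -0.03], "turn": [0, 0, 0], "grip": 0.2},
    {"slide": [0.004, -0.046, -0.03], "turn": [0, 0, 0], "grip": 0.2}
  ]
}}

```text
time: 2.1
position: [405.5, -209.6, 167.1]
ee_rot: [0.41, 3.114, -0.001]
contact_force: [0.9, 0.2, -0.2]
width: 51.6
grasp_force: 0.0
```

Request:
{"api": "send_rows", "payload": {
  "steps": [
    {"slide": [0, -0.006, -0.015], "turn": [0, 0, 0], "grip": 0.2},
    {"slide": [0, 0, -0.015], "turn": [0, 0, 0], "grip": 0.2},
    {"slide": [0, 0, 0], "turn": [0, 0, 0], "grip": 0.2},
    {"slide": [0, 0, 0], "turn": [0, 0, 0], "grip": 0.2}
  ]
}}

```text
time: 2.5
position: [406.5, -212.6, 138.5]
ee_rot: [0.407, 3.115, -0.0]
contact_force: [-0.7, 0.1, 0.9]
width: 50.9
grasp_force: 0.0
```

```bash
python3 - <<'E'
from h import *
snap('wrist','w1'); print(sensors.state()['position'],camera_params('wrist')['pose'])
W=cloud('w1').reshape(-1,3); W=W[~np.isnan(W[:,0])]
t=W[(W[:,2]>55)&(W[:,2]<67)&(np.hypot(W[:,0]-407,W[:,1]+222)<45)]
print(len(t),np.median(t,0) if len(t) else 0, cv2.minAreaRect(t[:,:2].astype(np.float32)) if len(t) else 0)
E
```

```text
[ 406.74735024 -212.78039344  138.96311793] [[ 2.56515578e-01  9.16744474e-01  3.06234105e-01  3.26579532e+02]
 [ 9.66539926e-01 -2.43111838e-01 -8.18364563e-02 -1.92360449e+02]
 [-5.73983056e-04  3.16979815e-01 -9.48432110e-01  2.71217734e+02]
 [ 0.00000000e+00  0.00000000e+00  0.00000000e+00  1.00000000e+00]]
1009 [ 403.92421191 -222.32699255   61.55521439] ((405.6287841796875, -222.8250274658203), (12.039496421813965, 40.20930099487305), 76.1755599975586)
```

View pics/w1.png

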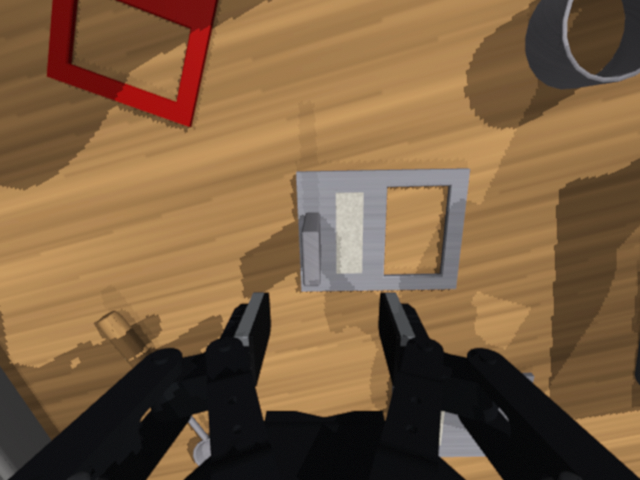

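The wrist view shows the badge with its oblong eye at about (418,230) and the tab at (311,248), squarely aligned with the jaws. The wrist depth puts the tab at (406, -222.5), so I go down onto it.

Request:
{"api": "send_rows", "payload": {
  "steps": [
    {"slide": [-0.0005, -0.0097, -0.015], "turn": [0, 0, 0.5], "grip": 0.2},
    {"slide": [0, 0, -0.025], "turn": [0, 0, 0], "grip": 0.2},
    {"slide": [0, 0, -0.025], "turn": [0, 0, 0], "grip": 0.2},
    {"slide": [0, 0, -0.02], "turn": [0, 0, 0], "grip": 0.2},
    {"slide": [0, 0, -0.012], "turn": [0, 0, 0], "grip": 0.2},
    {"slide": [0, 0, 0], "turn": [0, 0, 0], "grip": 0.2}
  ]
}}

```text
time: 3.15
position: [405.2, -223.0, 39.4]
ee_rot: [-0.394, -3.115, -0.001]
contact_force: [0.3, -0.1, 0.3]
width: 51.6
grasp_force: 0.0
```

Request:
{"api": "send_rows", "payload": {
  "steps": [
    {"slide": [0, 0, -0.002], "turn": [0, 0, 0], "grip": -1},
    {"slide": [0, 0, 0], "turn": [0, 0, 0], "grip": -1},
    {"slide": [0, 0, 0], "turn": [0, 0, 0], "grip": -1},
    {"slide": [0, 0, 0], "turn": [0, 0, 0], "grip": -1},
    {"slide": [0, 0, 0], "turn": [0, 0, 0], "grip": -1},
    {"slide": [0, 0, 0], "turn": [0, 0, 0], "grip": -1}
  ]
}}

```text
time: 3.75
position: [406.2, -223.6, 39.8]
ee_rot: [0.395, 3.115, -0.001]
contact_force: [-0.8, 1.2, 6.3]
width: 11.2
grasp_force: 78.7
```

The tab is held: width 11.2, grip 79 N. Next I lift and carry it.

Request:
{"api": "send_rows", "payload": {
  "steps": [
    {"slide": [0, 0, 0.02], "turn": [0, 0, 0], "grip": -1},
    {"slide": [0, 0, 0.04], "turn": [0, 0, 0], "grip": -1},
    {"slide": [0, 0, 0.045], "turn": [0, 0, 0], "grip": -1},
    {"slide": [0, 0, 0.045], "turn": [0, 0, 0], "grip": -1},
    {"slide": [0.006, 0.015, 0.045], "turn": [0, 0, 2], "grip": -1},
    {"slide": [0.013, 0.035, 0.005], "turn": [0, 0, 2], "grip": -1},
    {"slide": [0.013, 0.035, 0], "turn": [0, 0, 2], "grip": -1},
    {"slide": [0.013, 0.035, 0], "turn": [0, 0, 2], "grip": -1},
    {"slide": [0.013, 0.035, 0], "turn": [0, 0, 1.7], "grip": -1},
    {"slide": [0.013, 0.035, 0], "turn": [0, 0, 0], "grip": -1}
  ]
}}

```text
time: 4.75
position: [476.9, -31.8, 239.0]
ee_rot: [0.129, 3.139, -0.0]
contact_force: [1.2, 0.0, -1.5]
width: 10.9
grasp_force: 78.2
```

Request:
{"api": "send_rows", "payload": {
  "steps": [
    {"slide": [0.013, 0.035, 0], "turn": [-4, 0.3, 0], "grip": -1},
    {"slide": [0.013, 0.035, 0], "turn": [-6, 0.5, 0], "grip": -1},
    {"slide": [0.012, 0.035, 0], "turn": [-6, 0.5, 0], "grip": -1},
    {"slide": [0.008, 0.025, 0], "turn": [-6, 0.5, 0], "grip": -1},
    {"slide": [0, 0, 0], "turn": [-2.9, 0.3, 0], "grip": -1},
    {"slide": [0, 0, 0], "turn": [0, 0, 0], "grip": -1},
    {"slide": [0, 0, 0], "turn": [0, 0, 0], "grip": -1}
  ]
}}

```text
time: 5.45
position: [522.6, 96.7, 238.7]
ee_rot: [-0.126, -3.047, 0.673]
contact_force: [-0.1, 0.1, -1.6]
width: 11.0
grasp_force: 78.5
```

```bash
cat >> h.py <<'E'
def pose(S=(527.5,145)):
    from scipy.spatial.transform import Rotation as R
    s=sensors.state(); m=R.from_rotvec(s['ee_rot']).as_matrix(); y=m[:,1]; z=m[:,2]
    d=np.array([.0837,.9965]); n=np.array([-.9965,.0837]); r=s['position'][:2]-np.array(S)
    print('pos',s['position'].round(1),'yaw',np.degrees(np.arctan2(y[1],y[0])).round(2),'tilt',np.degrees(np.arcsin(-y[2])).round(2),'roll x.z',m[2,0].round(3),
     's',(r@d).round(1),'lat',(r@n).round(1),'H',(s['position'][2]-65).round(1),'F',s['contact_force'].round(1),'w',s['width'].round(1),s['grasp_force'],'t',s['time'])
E
python3 - <<'E'
from h import *
pose(); snap('side','s2'); snap('top','t2')
im=cv2.imread('pics/s2.png')[60:300,220:500]; a=cv2.imread('pics/t2.png')[100:280,180:390]
a=cv2.resize(a,(int(210*480/180*.6),int(480*.6))); im=cv2.resize(im,None,fx=1.6,fy=1.6)
h=max(a.shape[0],im.shape[0]); o=np.zeros((h,a.shape[1]+im.shape[1],3),np.uint8); o[:a.shape[0],:a.shape[1]]=a;o[:im.shape[0],a.shape[1]:]=im
cv2.imwrite('pics/c2.png',o)
E
```

```text
Traceback (most recent call last):
  File "h.py", line 17, in pose
    's',(r@d).round(1),'lat',(r@n).round(1),'H',(s['position'][2]-65).round(1),'F',s['contact_force'].round(1),'w',s['width'].round(1),s['grasp_force'],'t',s['time'])
                                                                                                                   ^^^^^^^^^^^^^^^^
AttributeError: 'float' object has no attribute 'round'
```

```bash
sed -i "s/s\['width'\].round(1)/s['width']/" h.py
python3 - <<'E'
from h import *
pose(); snap('side','s2'); snap('top','t2')
im=cv2.imread('pics/s2.png')[60:300,220:500]; a=cv2.imread('pics/t2.png')[80:280,180:390]
im=cv2.resize(im,None,fx=1.45,fy=1.45);a=cv2.resize(a,None,fx=1.75,fy=1.75)
h=max(a.shape[0],im.shape[0]); o=np.zeros((h,a.shape[1]+im.shape[1],3),np.uint8); o[:a.shape[0],:a.shape[1]]=a;o[:im.shape[0],a.shape[1]:]=im
cv2.imwrite('pics/c2.png',o)
# plate in the hand: cloud in (s,lat,z) about stud, bins along s at lat of +-39..52 and centre
d=np.array([.0837,.9965]); n=np.array([-.9965,.0837])
for f in('s2','t2'):
    W=cloud(f).reshape(-1,3); W=W[~np.isnan(W[:,0])]; r=W[:,:2]-[527.5,145]; s=r@d;l=r@n
    k=(W[:,2]>125)&(s>-30)&(s<70)&(abs(l)<70)&(W[:,2]<225)
    for a in range(-30,60,5):
        q=k&(s>=a)&(s<a+5)
        if q.sum()>3: print(f,a,q.sum(),np.median(W[q,2]).round(1),l[q].min().round(1),l[q].max().round(1),np.sum(q&(abs(l)<30)))
E
```

```text
pos [522.6  96.7 238.7] yaw 85.29 tilt 24.9 roll x.z 0.001 s -48.5 lat 0.8 H 173.7 F [-0.1  0.1 -1.6] w 10.97748842460758 78.54742169380188 t 5.45
s2 -30 15 192.1 -42.3 52.8 3
s2 -25 4 190.1 -37.7 36.3 1
s2 -20 11 186.8 -50.7 52.9 3
s2 -15 13 185.0 -46.5 52.1 4
s2 0 7 177.7 -50.6 43.9 0
s2 5 7 175.6 -43.8 51.1 0
s2 10 5 172.4 -41.3 52.8 0
s2 20 6 168.0 -50.3 53.2 0
s2 25 7 166.3 -47.0 52.5 0
s2 30 13 160.2 2.7 35.2 10
s2 35 38 160.1 2.1 52.7 28
s2 40 8 159.1 15.5 52.5 3
s2 45 8 157.5 -50.7 47.7 5
t2 -30 60 192.4 -51.9 52.1 29
t2 -25 61 189.5 -52.5 52.0 30
t2 -20 68 187.3 -3.5 52.2 39
t2 -15 69 185.4 -5.5 52.0 43
t2 -10 32 183.0 0.0 52.1 12
t2 -5 17 179.9 40.0 51.8 0
t2 0 18 177.7 40.3 52.4 0
```

View pics/c2.png

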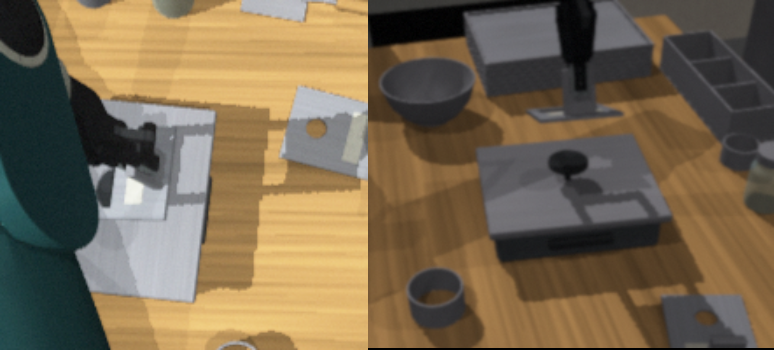

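The composite shows the tilted badge above the lid: in the side half the stud is at (567,160) and the plate above it at (575,113). Slope, lateral centring and the bar's position all agree with my calculation. I lower it beyond the head.

Request:
{"api": "send_rows", "payload": {
  "steps": [
    {"slide": [0, 0, -0.02], "turn": [0, 0, 0], "grip": -1},
    {"slide": [0, 0, -0.02], "turn": [0, 0, 0], "grip": -1},
    {"slide": [0, 0, -0.015], "turn": [0, 0, 0], "grip": -1},
    {"slide": [0, 0, -0.012], "turn": [0, 0, 0], "grip": -1},
    {"slide": [0, 0, -0.007], "turn": [0, 0, 0], "grip": -1},
    {"slide": [0, 0, 0], "turn": [0, 0, 0], "grip": -1},
    {"slide": [0, 0, 0], "turn": [0, 0, 0], "grip": -1}
  ]
}}

```text
time: 6.25
position: [522.9, 96.7, 165.4]
ee_rot: [-0.127, -3.047, 0.675]
contact_force: [0.3, -0.1, -1.7]
width: 11.0
grasp_force: 78.7
```

```bash
python3 - <<'E'
from h import *
pose(); snap('side','s3')
cv2.imwrite('pics/c3.png',cv2.resize(cv2.imread('pics/s3.png')[100:250,270:450],None,fx=4,fy=4,interpolation=cv2.INTER_CUBIC))
E
```

```text
pos [522.9  96.7 165.4] yaw 85.24 tilt 24.97 roll x.z -0.0 s -48.5 lat 0.5 H 100.4 F [ 0.3 -0.1 -1.7] w 10.9773877531025 78.68616342544556 t 6.25
```

View pics/c3.png

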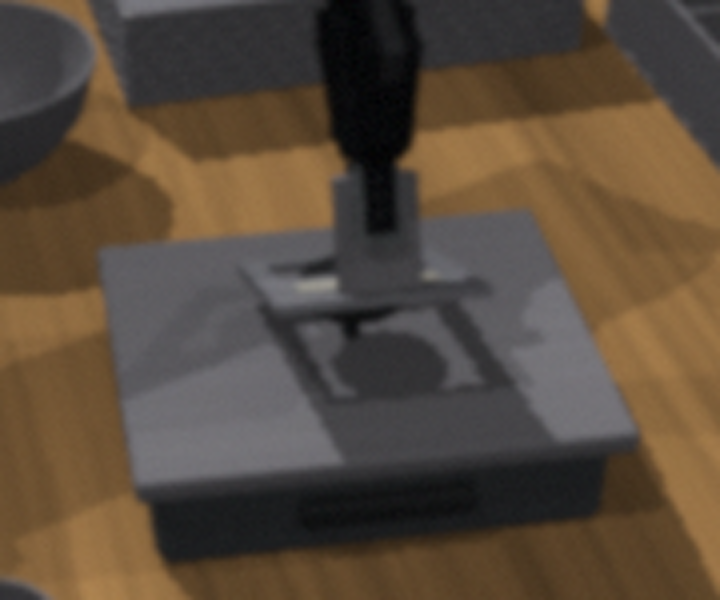

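The crop shows the plate hanging at (370,285) over the stud, with the stem at (350,325) and the head's shadow inside the eye's shadow at (390,360). There is no contact force, so I draw the bar under the head.

Request:
{"api": "send_rows", "payload": {
  "steps": [
    {"slide": [-0.0005, -0.006, 0], "turn": [0, 0, 0], "grip": -1},
    {"slide": [-0.0005, -0.006, 0], "turn": [0, 0, 0], "grip": -1},
    {"slide": [-0.0005, -0.006, 0], "turn": [0, 0, 0], "grip": -1},
    {"slide": [0, -0.006, 0], "turn": [0, 0, 0], "grip": -1},
    {"slide": [0, 0, 0], "turn": [0, 0, 0], "grip": -1},
    {"slide": [0, 0, 0], "turn": [0, 0, 0], "grip": -1}
  ]
}}

```text
time: 6.9
position: [521.2, 72.5, 164.9]
ee_rot: [-0.127, -3.047, 0.675]
contact_force: [0.6, -0.1, -1.2]
width: 10.9
grasp_force: 78.5
```

```bash
python3 - <<'E'
from h import *
pose()
E
```

```text
pos [521.2  72.5 164.9] yaw 85.23 tilt 24.98 roll x.z 0.0 s -72.8 lat 0.2 H 99.9 F [ 0.6 -0.1 -1.2] w 10.874315508805628 78.54621648788452 t 6.9
```

Request:
{"api": "send_rows", "payload": {
  "steps": [
    {"slide": [-0.0003, -0.0035, -0.005], "turn": [2.5, -0.2, 0], "grip": -1},
    {"slide": [-0.0003, -0.0035, -0.005], "turn": [2.5, -0.2, 0], "grip": -1},
    {"slide": [-0.0003, -0.003, -0.0054], "turn": [2.5, -0.2, 0], "grip": -1},
    {"slide": [-0.0003, -0.003, -0.0054], "turn": [2.5, -0.2, 0], "grip": -1},
    {"slide": [-0.0002, -0.0028, -0.0056], "turn": [2.5, -0.2, 0], "grip": -1},
    {"slide": [-0.0002, -0.0028, -0.0056], "turn": [2.5, -0.2, 0], "grip": -1},
    {"slide": [0, 0, 0], "turn": [0, 0, 0], "grip": -1}
  ]
}}

```text
time: 7.6
position: [519.3, 53.5, 132.4]
ee_rot: [-0.13, -3.118, 0.27]
contact_force: [0.1, 0.5, -1.9]
width: 10.9
grasp_force: 78.6
```

Request:
{"api": "send_rows", "payload": {
  "steps": [
    {"slide": [-0.0002, -0.0024, -0.0059], "turn": [2.5, -0.2, 0], "grip": -1},
    {"slide": [-0.0002, -0.0024, -0.0059], "turn": [2.5, -0.2, 0], "grip": -1},
    {"slide": [-0.0002, -0.002, -0.006], "turn": [2.5, -0.2, 0], "grip": -1},
    {"slide": [-0.0002, -0.002, -0.006], "turn": [2.4, -0.2, 0], "grip": -1},
    {"slide": [0, 0, 0], "turn": [0, 0, 0], "grip": -1},
    {"slide": [0, 0, 0], "turn": [0, 0, 0], "grip": -1}
  ]
}}

```text
time: 8.2
position: [518.8, 45.3, 109.3]
ee_rot: [-0.13, -3.137, 0.003]
contact_force: [-0.6, 0.1, -1.4]
width: 10.8
grasp_force: 78.5
```

```bash
python3 - <<'E'
from h import *
pose()
E
```

```text
pos [518.8  45.3 109.3] yaw 85.27 tilt 0.12 roll x.z 0.002 s -100.1 lat 0.3 H 44.3 F [-0.6  0.1 -1.4] w 10.838940870285796 78.54803681373596 t 8.2
```

Level and free of contact. I slide to centre the stud in the eye, then lower.

Request:
{"api": "send_rows", "payload": {
  "steps": [
    {"slide": [0.0004, 0.005, 0], "turn": [0, 0, 0], "grip": -1},
    {"slide": [0.0004, 0.005, 0], "turn": [0, 0, 0], "grip": -1},
    {"slide": [0.0004, 0.005, 0], "turn": [0, 0, 0], "grip": -1},
    {"slide": [0, 0, -0.002], "turn": [0, 0, 0], "grip": -1},
    {"slide": [0, 0, -0.0015], "turn": [0, 0, 0], "grip": -1},
    {"slide": [0, 0, 0], "turn": [0, 0, 0], "grip": -1},
    {"slide": [0, 0, 0], "turn": [0, 0, 0], "grip": -1}
  ]
}}

```text
time: 8.9
position: [520.0, 60.2, 105.4]
ee_rot: [-0.13, -3.137, 0.0]
contact_force: [-0.1, -0.7, -1.3]
width: 11.0
grasp_force: 78.6
```

Request:
{"api": "send_rows", "payload": {
  "steps": [
    {"slide": [0, 0, -0.001], "turn": [0, 0, 0], "grip": -1},
    {"slide": [0, 0, 0], "turn": [0, 0, 0], "grip": -1},
    {"slide": [0, 0, 0], "turn": [0, 0, 0], "grip": -0.25},
    {"slide": [0, 0, 0], "turn": [0, 0, 0], "grip": -0.25},
    {"slide": [0, 0, 0], "turn": [0, 0, 0], "grip": -0.25},
    {"slide": [0, 0, 0], "turn": [0, 0, 0], "grip": -0.25},
    {"slide": [0, 0, 0], "turn": [0, 0, 0], "grip": -0.25}
  ]
}}

```text
time: 9.6
position: [520.0, 60.3, 104.5]
ee_rot: [-0.129, -3.137, 0.0]
contact_force: [-0.1, -0.8, 0.4]
width: 31.8
grasp_force: 0.0
```

Request:
{"api": "send_rows", "payload": {
  "steps": [
    {"slide": [0, 0, 0.01], "turn": [0, 0, 0], "grip": -0.25},
    {"slide": [0, 0, 0.02], "turn": [0, 0, 0], "grip": -0.25},
    {"slide": [0, 0, 0.04], "turn": [0, 0, 0], "grip": -0.25},
    {"slide": [0, 0, 0.045], "turn": [0, 0, 0], "grip": -0.25},
    {"slide": [0, -0.03, 0.035], "turn": [0, 0, 0], "grip": -0.25},
    {"slide": [0, -0.045, 0], "turn": [0, 0, 0], "grip": -0.25},
    {"slide": [0, -0.045, 0], "turn": [0, 0, 0], "grip": -0.25},
    {"slide": [0, -0.045, 0], "turn": [0, 0, 0], "grip": -0.25},
    {"slide": [0, -0.045, 0], "turn": [0, 0, 0], "grip": -0.25},
    {"slide": [0, 0, 0], "turn": [0, 0, 0], "grip": -0.25}
  ]
}}

```text
time: 10.6
position: [519.5, -153.8, 255.0]
ee_rot: [-0.136, -3.137, 0.002]
contact_force: [0.6, 0.9, -0.4]
width: 31.9
grasp_force: 0.0
```

```bash
python3 - <<'E'
from h import *
pose(); snap('side','s4'); snap('top','t4')
a=cv2.imread('pics/t4.png')[110:270,180:330]; im=cv2.imread('pics/s4.png')[130:250,280:440]
a=cv2.resize(a,None,fx=2.4,fy=2.4);im=cv2.resize(im,None,fx=2.7,fy=2.7)
o=np.zeros((max(a.shape[0],im.shape[0]),a.shape[1]+im.shape[1],3),np.uint8); o[:a.shape[0],:a.shape[1]]=a;o[:im.shape[0],a.shape[1]:]=im
cv2.imwrite('pics/c4.png',o)
W=cloud('t4').reshape(-1,3); W=W[~np.isnan(W[:,0])]; d=np.array([.0837,.9965]); n=np.array([-.9965,.0837]); r=W[:,:2]-[527.5,145]; s=r@d;l=r@n
for a in range(-110,60,10):
    q=(abs(l)>42)&(abs(l)<50)&(s>=a)&(s<a+10)&(W[:,2]<85)&(W[:,2]>50); print(a,q.sum(),np.mean(W[q,2]).round(1))
E
```

```text
pos [ 519.5 -153.8  255. ] yaw 85.04 tilt 0.07 roll x.z 0.002 s -298.5 lat -17.1 H 190.0 F [ 0.6  0.9 -0.4] w 31.877135148827033 0.0 t 10.6
-110 16 65.0
-100 31 69.3
-90 29 70.4
-80 33 70.1
-70 31 70.3
-60 29 71.1
-50 34 70.4
-40 32 71.0
-30 31 69.9
-20 32 70.4
-10 33 70.4
0 32 70.9
10 35 70.5
20 29 70.5
30 32 70.5
40 26 65.7
50 33 65.5
```

View pics/c4.png

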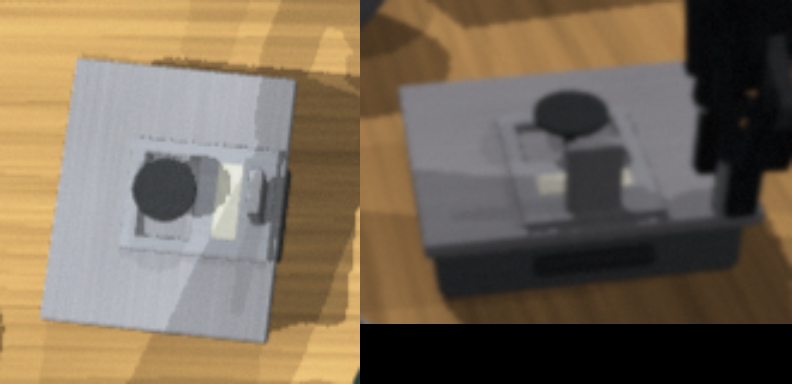

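The picture shows the badge flat on the lid, with the head at (165,188) over the eye. Its depth is level at 70.5 along the whole plate (lid 65.5 plus 5 mm). The stud stands centred, from s = -97 to +39, and the robot is clear.

```bash
python3 -c "from cell import job; print(job.hand_in())"
```

```text
the job is handed in; nothing more can be done
None
```

The oblong-eye badge lies flat on the lid under the stud's head, with the stud centred in its eye; I let go, left the other badge untouched and handed the job in at about 11 s (no verdict came back).

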